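# Load test plates on a mass comparator's twin pins and set its dial

## Task

Load the mass comparator: lift the yellow keeper plate off its two brass pins and lay it on the blue pad, grip block up; thread every steel test plate on the bench over the two pins, both holes together, so that they lie flat in a stack on the plinth, then put the keeper back over both pins on top of them, grip block up, fully down. Then click the range dial round to step 5, the green mark. Leave everything else where it stands.

Things in the scene. Friction and masses are not known exactly. Their poses are not given: they have to be found in the camera images.
- plate1: steel test plate, 110 (x) x 50 (y) x 10 (z) mm, about 0.42 kg, flat on the bench; the same either way up and round. Origin at its centre (5 mm above its underside); x along its length. Two 12 mm holes through it on its x axis, 40 mm either side of the origin. Absent in some runs (two to four of the four plates are there)
- plate2: steel test plate, 110 (x) x 50 (y) x 10 (z) mm, about 0.42 kg, flat on the bench; the same either way up and round. Origin at its centre (5 mm above its underside); x along its length. Two 12 mm holes through it on its x axis, 40 mm either side of the origin. Absent in some runs (two to four of the four plates are there)
- plate3: steel test plate, 110 (x) x 50 (y) x 10 (z) mm, about 0.42 kg, flat on the bench; the same either way up and round. Origin at its centre (5 mm above its underside); x along its length. Two 12 mm holes through it on its x axis, 40 mm either side of the origin. Absent in some runs (two to four of the four plates are there)
- plate4: steel test plate, 110 (x) x 50 (y) x 10 (z) mm, about 0.42 kg, flat on the bench; the same either way up and round. Origin at its centre (5 mm above its underside); x along its length. Two 12 mm holes through it on its x axis, 40 mm either side of the origin. Absent in some runs (two to four of the four plates are there)
- keeper: yellow keeper plate, 110 (x) x 30 (y) x 8 (z) mm, about 0.12 kg, with a black flat-sided grip block 26 (x) x 14 (y) x 34 mm standing on its middle (top 42 mm above its underside). Origin at the centre of its underside; x along its length. Two 12 mm holes on its x axis, 40 mm either side of the origin. It starts on the pins, down on the plinth
- pad: flat blue fabric pad on the bench, 150 (x) x 90 (y) x 1 mm, fixed; a place to lay the keeper. Origin at its centre
- carrier: white mass comparator, fixed, 180 (x) x 190 (y) mm, housing 45 mm high; on it a dark plinth 44 (x) x 130 (y) mm whose top, 60 mm above the bench, is the seat for the plates. Two upright brass pins, 10 mm thick, stand on the plinth 40 mm either side of its centre along the carrier's y, 60 mm high from the plinth top, the last 8 mm tapering to 4 mm. Origin on the bench under the middle
- seat (a point): centre of the top of the plinth, midway between the feet of the two pins; axes as the carrier's
- console: white console box, fixed, 120 (x) x 110 (y) x 55 mm, the range dial on its top centre. Step marks round the dial: red is step 0 (towards the console's -x), then clockwise seen from above white marks 1 to 4, a wide green mark at step 5, white marks 6 to 8. Origin on the bench under the middle
- dial (a joint): angle of the click-stop dial in rad, growing clockwise seen from above: step k is at k x 0.5236 (30 degrees a click), 0 at the red mark, stops just beyond 0 and 8; spring detents pull it to the nearest step (about 0.18 N m to get over a click; left almost exactly half-way it may stay there)
- dial_grip (a point): point on the dial's vertical axis at gripping height, 27 mm above the console's top. The dial has a grey grip bar 44 mm long (along this point's x), 12 mm wide (y), its top 37 mm above the console's top, on a black disc of 52 mm diameter, 7 mm high; the bar's white-striped end is the pointer (this point's -x)
- weight_big: bystander: stainless cylindrical weight with a knob, 52 mm across, 68 mm tall; origin under its base
- weight_mid: bystander: stainless weight with a knob, 38 mm across, 55 mm tall; origin under its base
- weight_brass: bystander: small brass weight with a knob, 26 mm across, 45 mm tall; origin under its base
- dust_brush: bystander: small brush, 130 mm long, lying on the bench
- jar: bystander: glass jar with black cap, 60 mm across, 80 mm tall; origin under its base
Not all that is in view belongs to the job. Leave any black or pink look-alike of the plate2 alone. Of the things that look like the keeper, the larger one is meant.

How it is judged:
By the outcome, as a careful person would: the job done as asked, in the order asked, and still so for the second after the job is handed in, with the robot touching nothing.
Of plate1, plate2, plate3, plate4 only 2 to 4 are there at a start; the rules pass over those that are not, and their reading is None.
At some moment in a run one of plate1, plate2, plate3, plate4, keeper may be knocked a few centimetres aside while the robot is not near it.
It also fails if it takes over 210 s, if anything falls off the work surface, if the arm or the gripper's body presses on something with over 40 N, if the wrist force passes 120 N, or if a joint passes its speed limit or range.

## Robot

A 6-joint arm with a two-finger parallel gripper is mounted at the origin on the work surface. World frame = base frame: x ahead of the robot, y to its left, z up, the work surface at z = 0. Lengths are in mm, angles in rad, forces in N, time in s.
With the tool pointing down it reaches from about 275 to 825 mm from the base axis. Payload 5.2 kg.
Tool frame: the origin (TCP) lies at the very end of the fingers, on their centre line; the grasp point (between the pads) lies 19 mm behind it; z points along the fingers, y is the line along which they close (so a half turn about z gives the same grasp; the last joint's range is limited). The gripper opens to 93 mm and grips with 3 to 60 N. Pads are 15 mm wide; open, the fingers measure 128 mm over their backs; the gripper's body (75 mm by 188 mm) begins 65 mm behind the grasp point.
Start: joints at [-1.443, 0.259, 1.535, -0, 1.348, -0.203], TCP at [178.661, -520.178, 218.653] pointing down, gripper open.
Joint ranges: [-3.14, 3.14], [-0.91, 2.08], [0.19, 2.58], [-1.22, 4.36], [0.22, 2.71], [-3.12, 3.12]. Speed limits (rad/s): [2.57, 2.57, 3.14, 3.14, 3.14, 3.14].

## Interface

Orientations are given as [roll, pitch, yaw] about the fixed x, y, z axes, in that order (R = Rz(yaw) Ry(pitch) Rx(roll)).
In Python, from bench import robot gives the robot as it stands. The module is installed in compiled form; this text tells all that it offers. Calls block until the motion is done:
- robot.move_ptp(position, orientation): joint-space move of the TCP to a pose.
- robot.move_linear(position, ori=None, speed=150, f_stop=None): straight line of the TCP; ori=None keeps the orientation; speed is the mean speed in mm/s. With f_stop (N) it stops when the force on the tool has changed by that much, and returns True; else False.
- robot.move_j(angles): joint-space move.
- robot.move_gripper(opening): opening from 0.0 (shut) to 1.0 (fully open); the grip force is fixed at half the most; returns when the fingers have stopped.
- robot.sleep(seconds).
- robot.inverse_kinematics(position, orientation): joint angles nearest the present ones, or None.
- robot.get_image(name): name is "scene" or "top" or "wrist"; returns a dict with "img" (480x640x3 uint8, blue, green, red), "fovy" (degrees; the focal length in pixels is half the picture's height over the tangent of half this angle, whatever the lens; pixels are square), "cx", "cy" (the principal point, pixels), "k1" (the pictures are not rectified: a ray, as slopes to the right and down, at radius r is drawn at 1 + k1 r^2 times it, then the intrinsics apply), "eye" and "orientation" of the camera in the world. Camera axes: x right, y down, z forward; pixel columns grow to the right and rows downward; lengths in mm; the calibration is good to about 2 mm. A picture is of the moment at which its call begins. There is no depth.
A pose or a line that the arm cannot do raises robot.MotionError and nothing moves.
- robot.hand_in(): hands the job in; it is judged then, once.
Readings, each from a call of its own:
- robot.current_t(): time.
- robot.current_qpos(): joint angles.
- robot.current_joint_vel(): joint speeds.
- robot.current_joint_efforts(): joint torques, N m.
- robot.current_tcp_pos(): TCP position.
- robot.current_eef_rot(): TCP orientation.
- robot.current_contact_force(): force on the tool from outside, world axes, zero at the start.
- robot.current_ft_torque(): the same for the moment, N m.
- robot.current_gripper_width(): opening from 0.0 (shut) to 1.0 (fully open).
- robot.current_finger_force(): force on a finger pad.
Only numpy, scipy, OpenCV 4.12 (cv2) and the standard library are available. Lean on these libraries where they do the work, as an engineer would, in place of code of your own. Each camera call takes 0.05 s, during which the arm holds its last target. There are 200 camera calls.

## Working session

There is one attempt and no reset: what is moved stays moved. The work goes in short steps, each a Python script; the robot and the scene stay as the last script left them, time stands still between calls to the robot, and variables do not carry over. Pictures are saved under pics/ and viewed, at most 14 in all, crops included, and the job is handed in when it is done.

```bash
mkdir -p pics; ls
cat > h.py <<'E'
import numpy as np, cv2
from bench import robot
def snap(name,fn=None):
    d=robot.get_image(name)
    if fn: cv2.imwrite('pics/'+fn,d['img'])
    return d
def R(o):
    from scipy.spatial.transform import Rotation as Ro
    o=np.array(o,float)
    return o if o.shape==(3,3) else (Ro.from_euler('xyz',o).as_matrix() if o.size==3 else Ro.from_quat(o).as_matrix())
def fl(d): return d['img'].shape[0]/2/np.tan(np.radians(d['fovy'])/2)
def K(d): f=fl(d); return np.array([[f,0,d['cx']],[0,f,d['cy']],[0,0,1.]])
def px2w(d,uv,z):
    uv=np.array(uv,float).reshape(-1,1,2)
    n=cv2.undistortPoints(uv,K(d),np.array([d['k1'],0,0,0,0.])).reshape(-1,2)
    r=np.c_[n,np.ones(len(n))]@R(d['orientation']).T
    e=np.array(d['eye']); return e+r*((z-e[2])/r[:,2])[:,None]
def w2px(d,P):
    p=(np.array(P,float).reshape(-1,3)-d['eye'])@R(d['orientation'])
    n=p[:,:2]/p[:,2:]; n=n*(1+d['k1']*(n**2).sum(1,keepdims=True)); return n*fl(d)+[d['cx'],d['cy']]
E
python3 - <<'E'
from h import *
for n in('scene','top'):
    d=snap(n,n+'0.png'); print(n,{k:v for k,v in d.items() if k!='img'})
print(robot.current_eef_rot(), robot.current_t())
E
```

```text
pics
scene {'fovy': 51.488007148641074, 'cx': 311.66607191933235, 'cy': 242.60628890646157, 'k1': -0.05100082887813313, 'eye': array([1428.75101688,  290.90763577,  810.56190638]), 'orientation': array([-2.2630738 , -0.01957222,  1.86827136])}
top {'fovy': 46.25611668307338, 'cx': 313.19965366860947, 'cy': 231.5879447566784, 'k1': 0.00041415659930939096, 'eye': array([ 258.18348429,   38.06528484, 1720.39085356]), 'orientation': array([-2.97166848,  0.00372697, -1.59688614])}
[-3.14008640e+00 -3.08216732e-04  3.30833996e-01] 0.1
```

View pics/scene0.png

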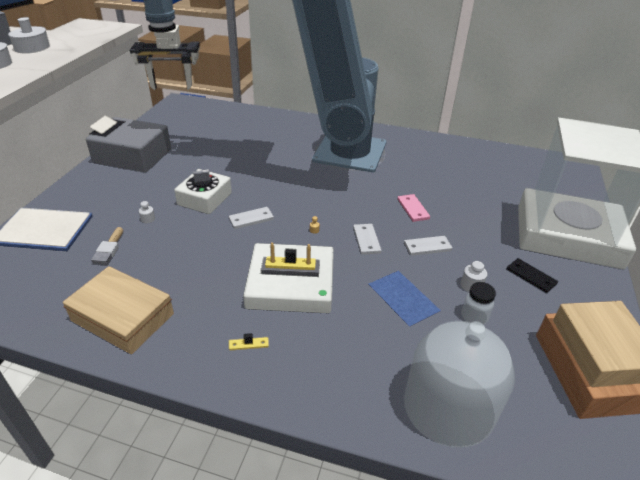

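View pics/top0.png

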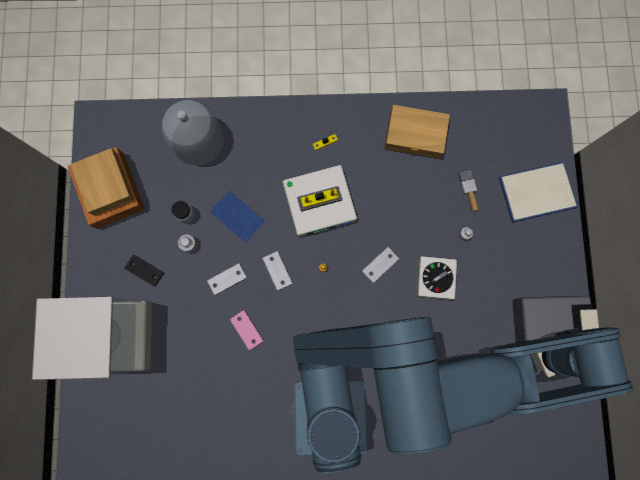

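The pictures show three steel plates, in top at (227,279), (277,270) and (380,264). The look-alikes are black at (144,270) and pink at (247,330). The keeper is on the carrier at (320,198), and the smaller look-alike at (325,142). The pad is at (237,216), the dial at (438,277) and the brass weight at (323,268).

```bash
cat >> h.py <<'E'
def rect(d,mask,z,amin,amax):
    out=[]
    for c in cv2.findContours(mask.astype(np.uint8),cv2.RETR_EXTERNAL,cv2.CHAIN_APPROX_NONE)[0]:
        if len(c)<8: continue
        w=px2w(d,c.reshape(-1,2),z)[:,:2].astype(np.float32)
        (x,y),(a,b),t=cv2.minAreaRect(w)
        if a<b: a,b,t=b,a,t+90
        if amin<a*b<amax: out.append((x,y,a,b,(np.radians(t)+np.pi/2)%np.pi-np.pi/2))
    return out
def hsv(d): return cv2.cvtColor(d['img'],cv2.COLOR_BGR2HSV).astype(int)
def plates(d,z=10,lo=110):
    h=hsv(d); m=(h[...,2]>lo)&(h[...,1]<45)
    return [r for r in rect(d,m,z,3500,7500) if 95<r[2]<125 and 38<r[3]<62]
E
python3 - <<'E'
from h import *
np.set_printoptions(precision=3,suppress=True)
d=snap('top'); h=hsv(d); H,S,V=h[...,0],h[...,1],h[...,2]
for r in plates(d): print('plate',np.array(r), w2px(d,[r[0],r[1],10])[0])
yel=(H>20)&(H<35)&(S>140)&(V>90)
for r in rect(d,yel,68,300,9000): print('yellow',np.array(r), w2px(d,[r[0],r[1],68])[0])
for r in rect(d,(H>100)&(H<125)&(S>120)&(V>60),1,8000,20000): print('pad',np.array(r), w2px(d,[r[0],r[1],1])[0])
wh=(S<30)&(V>170)
for r in rect(d,wh,50,9000,50000): print('white',np.array(r), w2px(d,[r[0],r[1],50])[0])
E
```

```text
plate [413.345 305.175 112.246  51.341  -1.091] [226.312 278.661]
plate [434.924 150.94  111.484  51.692   0.424] [276.819 270.263]
plate [ 444.988 -165.622  110.962   51.827   -0.857] [380.308 264.247]
yellow [646.72   15.934 111.274  31.413  -1.326] [319.218 197.111]
yellow [821.054  -5.991  74.829  22.155  -1.159] [324.777 141.523]
pad [609.488 273.846 148.768  89.005   0.84 ] [236.802 215.841]
white [250.497 750.539 230.069 216.943  -0.   ] [ 72.012 337.117]
white [ 397.501 -327.805  115.068  105.007   -0.121] [437.125 277.202]
white [ 622.48  -651.19   176.047   76.959   -1.372] [538.754 200.471]
white [644.839  16.868 183.429 173.003  -1.325] [318.888 199.078]
```

```bash
cat >> h.py <<'E'
PI=np.pi
def yaw_for(x,y,a):
    n=np.arctan2(y,x)+PI/2
    return a+PI*round((n-a)/PI)
def go(x,y,z,a,lin=False,**k):
    o=[PI,0,a]
    return robot.move_linear([x,y,z],o,**k) if lin else robot.move_ptp([x,y,z],o)
E
python3 - <<'E'
from h import *
np.set_printoptions(precision=3,suppress=True)
a=yaw_for(646,16,-1.326); 
go(646.7,15.9,300,a)
d=snap('wrist','w1.png'); print(d['eye'],d['orientation'],d['fovy'],robot.current_tcp_pos(),robot.current_t(),a)
s=40*np.array([np.cos(a),np.sin(a)])
print(w2px(d,[[646.7+s[0],15.9+s[1],120],[646.7-s[0],15.9-s[1],120],[646.7,15.9,102]]))
E
```

```text
[626.22   94.272 466.264] [ 2.844 -0.     0.243] 64.99918595073848 [646.64   14.731 299.883] 2.7417 1.815592653589793
[[324.405 170.012]
 [324.468 252.92 ]
 [324.389 208.64 ]]
```

View pics/w1.png

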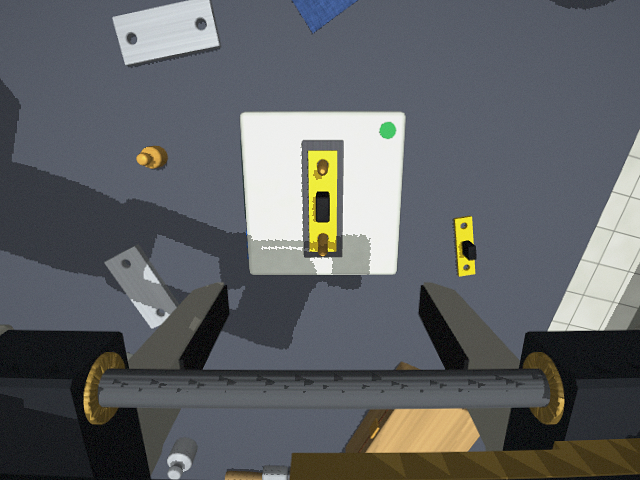

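The close view confirms the choice: the large yellow keeper with its black block at (322,206), pins through it at (322,168) and (322,245), and the small look-alike separate at (465,246).

Run:
```python
from h import *
np.set_printoptions(precision=3,suppress=True)
robot.sleep(.3)
d=snap('wrist'); print(robot.current_tcp_pos(),robot.current_eef_rot())
h=hsv(d)
m=(h[...,2]<45); sub=np.zeros_like(m); sub[150:260,295:350]=m[150:260,295:350]
for r in rect(d,sub,102,150,900): print(np.array(r))
yel=(h[...,0]>25)&(h[...,0]<35)&(h[...,1]>180); 
for r in rect(d,yel,68,300,9000): print('y',np.array(r))
cv2.imwrite('pics/c1.png',cv2.resize(d['img'][130:270,280:370],None,fx=4,fy=4,interpolation=cv2.INTER_NEAREST))
```

```text
[646.701  15.637 299.993] [-3.142  0.     1.815]
[644.271  17.117  29.229  11.969  -1.327]
y [811.425   4.594  68.822  19.544  -1.164]
y [643.303  20.045  98.709  29.484  -1.333]
```

View pics/c1.png

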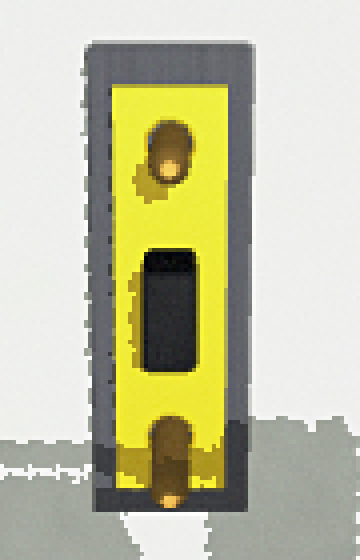

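Run:
```python
from h import *
np.set_printoptions(precision=3,suppress=True)
d=snap('wrist')
p=px2w(d,[[322.6,172],[322.5,255]],120); c=p.mean(0); v=p[0]-p[1]; print(p,c,np.linalg.norm(v),np.arctan2(v[1],v[0]))
a=1.816; x,y=644.8,16.6
go(x,y,150,a,True); print(go(x,y,73,a,True,speed=60,f_stop=15))
robot.move_gripper(0.0); robot.sleep(.2); print('w',robot.current_gripper_width(),robot.current_finger_force(),robot.current_tcp_pos())
go(x,y,155,a,True,speed=80); print('w',robot.current_gripper_width(),robot.current_contact_force())
d=snap('wrist','w2.png')
go(609.5,273.8,155,.84); print(go(609.5,273.8,40,.84,True)); print(go(609.5,273.8,9,.84,True,speed=30,f_stop=4))
print(robot.current_tcp_pos(),robot.current_t())
robot.move_gripper(.5); robot.sleep(.2); go(609.5,273.8,160,.84,True)
d=snap('top','t2.png'); h=hsv(d)
for r in rect(d,(h[...,0]>20)&(h[...,0]<35)&(h[...,1]>140)&(h[...,2]>60),9,300,9000): print('yellow',np.array(r))
for r in plates(d): print('plate',np.array(r))
```

```text
[[635.906  53.501 120.   ]
 [655.223 -24.515 120.   ]] [645.565  14.493 120.   ] 80.37202418620932 1.8135231279484936
False
w 0.15122745278489866 29.99982476234436 [644.779  16.605  72.95 ]
w 0.14986439076621555 [ 0.163  0.264 -1.457]
False
True
[609.125 273.711  12.872] 11.35
yellow [586.184 234.663  32.168  16.116   0.266]
yellow [617.641 296.247  37.184  18.027   0.237]
yellow [840.667  -7.776  77.501  24.003  -1.159]
plate [436.053 151.34  108.207  53.837   0.411]
plate [ 444.812 -165.417  111.481   51.848   -0.857]
```

Run:
```python
from h import *
np.set_printoptions(precision=3,suppress=True)
robot.move_gripper(1.0)
go(645.3,15,230,1.8145); robot.sleep(.4)
d=snap('wrist','w3.png'); print(robot.current_tcp_pos(),robot.current_eef_rot())
s=40*np.array([np.cos(1.8145),np.sin(1.8145)])
P=w2px(d,[[645.3+s[0],15+s[1],120],[645.3-s[0],15-s[1],120]]); print(P)
cs=[cv2.resize(d['img'][int(p[1])-40:int(p[1])+40,int(p[0])-40:int(p[0])+40],None,fx=5,fy=5,interpolation=cv2.INTER_NEAREST) for p in P]
cv2.imwrite('pics/c3.png',np.hstack(cs))
```

```text
[645.308  15.329 229.929] [-3.142  0.     1.815]
[[324.159 183.556]
 [324.03  283.796]]
```

View pics/c3.png

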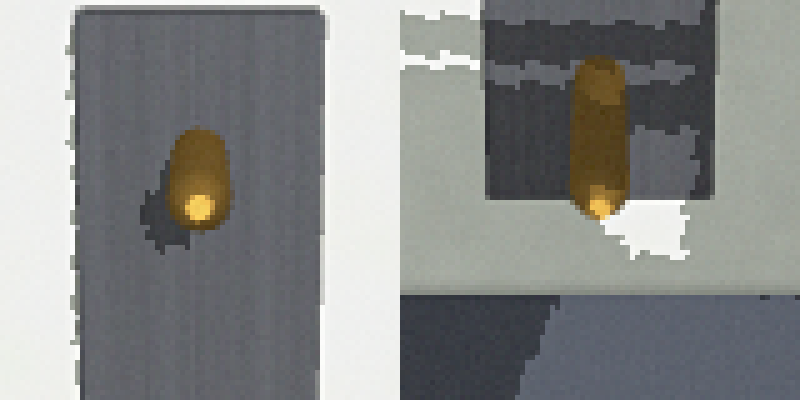

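View pics/w3.png

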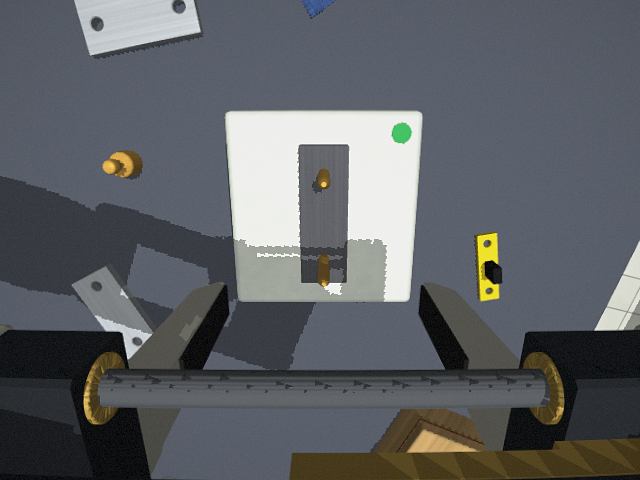

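The wrist view shows the bare pins with bright tips at (324,184) and (324,284), within 1 px of the prediction. The keeper is off. Next I fetch the first plate.

```bash
cat >> h.py <<'E'
def pins(x=645.2,y=15,a=1.8145):
    go(x,y,230,a); robot.sleep(.4); d=snap('wrist'); h=hsv(d)
    s=40*np.array([np.cos(a),np.sin(a)]); q=[]
    for P in w2px(d,[[x+s[0],y+s[1],120],[x-s[0],y-s[1],120]]):
        u,v=P.astype(int); w=h[v-10:v+11,u-10:u+11]
        m=(w[...,2]>195)&(w[...,1]>100); ii=np.argwhere(m); q.append((ii.mean(0)+[v-10,u-10])[::-1])
    p=px2w(d,q,120); v=p[0]-p[1]
    return p.mean(0)[:2], np.arctan2(v[1],v[0]), np.linalg.norm(v)
def holes(x,y,a,z=10):
    "hole centres of a plate near x,y,a: looks from z+110"
    for k in range(2):
        a=yaw_for(x,y,a); go(x,y,z+110,a); robot.sleep(.4); d=snap('wrist',f'hole.png'); h=hsv(d)
        g=cv2.GaussianBlur(d['img'],(3,3),0).max(2).astype(int)
        s=40*np.array([np.cos(a),np.sin(a)]); q=[]
        for P in w2px(d,[[x+s[0],y+s[1],z],[x-s[0],y-s[1],z]]):
            u,v=P.astype(int); r=17; w=g[v-r:v+r+1,u-r:u+r+1]
            m=(w<(np.percentile(w,80)*.72)).astype(np.uint8)
            n,L,st,ce=cv2.connectedComponentsWithStats(m)
            c=[i for i in range(1,n) if 25<st[i,4]<250 and min(st[i,0],st[i,1])>0 and st[i,0]+st[i,2]<2*r+1 and st[i,1]+st[i,3]<2*r+1]
            if not c: raise RuntimeError(f'no hole at {P} {st}')
            i=max(c,key=lambda i:st[i,4]); q.append(ce[i]+[u-r,v-r]); print('hole px',q[-1],'area',st[i,4],st[i,2:4])
        p=px2w(d,q,z); e=p[0]-p[1]; x,y=p.mean(0)[:2]; a=np.arctan2(e[1],e[0]); print('plate',x,y,a,'span',np.linalg.norm(e))
    return x,y,a
E
python3 - <<'E'
from h import *
print(pins())
print(holes(435,151,.424)); print(robot.current_t())
E
```

```text
(array([644.96558632,  14.57543076]), np.float64(1.8196264218819191), np.float64(80.16620021678953))
hole px [325.7605042  185.39915966] area 238 [18 18]
hole px [324.6  285.88] area 150 [16 14]
plate 433.1613562508356 148.73644817138535 0.4142797002441387 span 80.45294585745017
hole px [323.65416667 181.88333333] area 240 [18 17]
hole px [323.50675676 282.57432432] area 148 [16 14]
plate 433.153728988637 148.83042342475602 0.41319386690203863 span 80.17867915710056
(np.float64(433.153728988637), np.float64(148.83042342475602), np.float64(0.41319386690203863))
19.3583
```

View pics/hole.png

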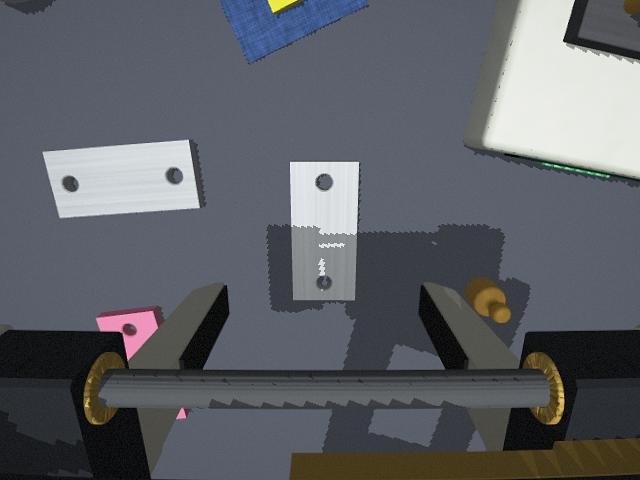

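The image shows the first plate centred between the fingers, with holes at (324,182) and (324,283). The brass weight is clear at (490,300). Proceeding.

```bash
cat >> h.py <<'E'
def place(x,y,a,n,pc,pa):
    robot.move_gripper(.75)
    go(x,y,30,a,True); t=go(x,y,2,a,True,speed=40,f_stop=10); print('down',t,robot.current_tcp_pos()[2])
    robot.move_gripper(0.0); robot.sleep(.2); g=robot.current_tcp_pos()[2]
    print('w',robot.current_gripper_width()*93,robot.current_finger_force())
    go(x,y,140,a,True,speed=150); print('w',robot.current_gripper_width()*93,robot.current_contact_force())
    pa=yaw_for(*pc,pa)
    go(*pc,145,pa); robot.sleep(.3)
    go(*pc,124,pa,True,speed=60); robot.sleep(.3)
    t=go(*pc,g+106,pa,True,speed=20,f_stop=5); print('tip',t,robot.current_tcp_pos(),robot.current_contact_force())
    if t: return False
    t=go(*pc,g+60+10*n-3,pa,True,speed=40,f_stop=8); print('seat',t,robot.current_tcp_pos()-[0,0,g+60+10*n],robot.current_contact_force(),robot.current_t())
    return True
def release(pc,pa):
    pa=yaw_for(*pc,pa); robot.move_gripper(.75); robot.sleep(.2); go(*pc,200,pa,True)
E
python3 - <<'E'
from h import *
np.set_printoptions(precision=2,suppress=True)
print(place(433.15,148.83,.4132,0,(644.97,14.58),1.8165))
E
```

```text
down False 2.0166155249269417
w 49.79470148566876 30.00002235174179
w 49.57069486437802 [-0.17 -0.71 -4.53]
tip False [645.08  14.57 108.3 ] [ 0.12 -0.17 -4.66]
seat True [644.65  14.64  -0.06] [-0.25 -0.31  5.2 ] 27.8583
True
```

Threaded and seated. Releasing it and fetching the next one.

Run:
```python
from h import *
np.set_printoptions(precision=2,suppress=True)
pc,pa=(644.97,14.58),1.8165
release(pc,pa)
d=snap('top')
for r in plates(d): print('plate',np.array(r))
x,y,a=holes(445,-165.6,-.857)
print(place(x,y,a,1,pc,pa))
```

```text
plate [413.33 305.23 113.41  51.49  -1.09]
plate [ 444.89 -167.18  108.05   50.2    -0.84]
plate [637.79 -73.81 118.03  43.44  -0.03]
hole px [320.17 182.92] area 225 [17 17]Traceback (most recent call last):
  File "<stdin>", line 7, in <module>
  File "h.py", line 60, in holes
    if not c: raise RuntimeError(f'no hole at {P} {st}')
              ^^^^^^^^^^^^^^^^^^^^^^^^^^^^^^^^^^^^^^^^^^
RuntimeError: no hole at [323.43 283.41] [[  0   0  35  34 606]
 [  0   0  35  35 616]
 [ 30  14   1   3   3]]
```

```bash
python3 - <<'E'
s=open('h.py').read()
i=s.index("            m=(w<(np.perc"); j=s.index("            if not c:")
s=s[:i]+'''            c=[]
            for f in (.72,.62,.54,.46,.39,.33,.28,.24,.2):
                m=(w<np.percentile(w,80)*f).astype(np.uint8)
                n,L,st,ce=cv2.connectedComponentsWithStats(m)
                c=[i for i in range(1,n) if 100<st[i,4]<290 and 12<=st[i,2]<=21 and 11<=st[i,3]<=21 and st[i,4]>.66*st[i,2]*st[i,3]]
                if c: break
'''+s[j:]
open('h.py','w').write(s)
E
python3 - <<'E'
from h import *
np.set_printoptions(precision=2,suppress=True)
pc,pa=(644.97,14.58),1.8165
x,y,a=holes(445,-165.6,-.857)
if 1: print(place(x,y,a,1,pc,pa))
E
```

```text
hole px [320.72 183.04] area 229 [17 17]
hole px [321.27 283.32] area 195 [16 16]
plate 443.14003857910234 -167.04417252304023 2.287975228401169 span 80.01376066782682
hole px [324.05 183.18] area 228 [17 17]
hole px [323.7  283.52] area 216 [17 16]
plate 443.0512796091251 -167.11099619122245 2.285206405517208 span 80.08366330833219
down False 2.0201147069599177
w 48.925941887722566 30.000615119934082
w 49.62492042429025 [-0.24 -0.57 -4.49]
tip False [645.08  14.57 108.31] [ 0.05  0.32 -4.07]
seat True [644.46  14.68  -0.07] [0.76 0.93 3.94] 40.175
True
```

Run:
```python
from h import *
np.set_printoptions(precision=2,suppress=True)
pc,pa=(644.97,14.58),1.8165
release(pc,pa)
x,y,a=holes(413.3,305.2,-1.09)
print(place(x,y,a,2,pc,pa))
```

```text
hole px [320.53 183.37] area 211 [16 17]
hole px [321.26 283.77] area 137 [15 12]
plate 411.59739873183116 303.5216684122571 2.0559528077728833 span 80.15705791650439
hole px [324.11 183.12] area 212 [17 17]
hole px [324.49 283.39] area 175 [16 14]
plate 411.74078194371236 303.5925951459145 2.060458289610214 span 80.00726929734877
down False 1.995062046379975
w 49.767796804966494 29.995753169059753
w 49.608417518037925 [-1.33  0.55 -4.57]
tip False [645.1   14.56 108.34] [ 0.3   0.1  -4.39]
seat True [644.54  14.67  -0.28] [ 0.26 -0.21  4.53] 52.1333
True
```

Run:
```python
from h import *
np.set_printoptions(precision=2,suppress=True)
release((644.97,14.58),1.8165)
robot.move_gripper(1.0)
go(609.5,273.8,250,.84); robot.sleep(.3); d=snap('wrist','w4.png'); h=hsv(d)
print(robot.current_tcp_pos())
for r in rect(d,(h[...,0]>20)&(h[...,0]<35)&(h[...,1]>150)&(h[...,2]>60),9,1000,9000): print('yellow',np.array(r))
snap('top','t4.png')
```

```text
[609.72 273.21 249.9 ]
yellow [324.29   8.77  41.63  29.92   1.06]
yellow [ 527.57 -179.82   50.38   35.78   -0.13]
yellow [ 468.33 -104.79   50.22   37.37   -0.75]
yellow [417.32 -65.59  94.64  48.99  -0.74]
yellow [374.46 -26.71  51.8   44.55  -0.48]
yellow [ 511.02 -151.61   74.95   50.98   -0.76]
yellow [187.94 257.21  41.54  34.89  -0.97]
yellow [ 658.38 -109.25  122.56   42.67    1.09]
yellow [835.34   2.18  66.89  21.49  -1.16]
yellow [607.38 272.   109.53  29.39   0.84]
```

View pics/w4.png

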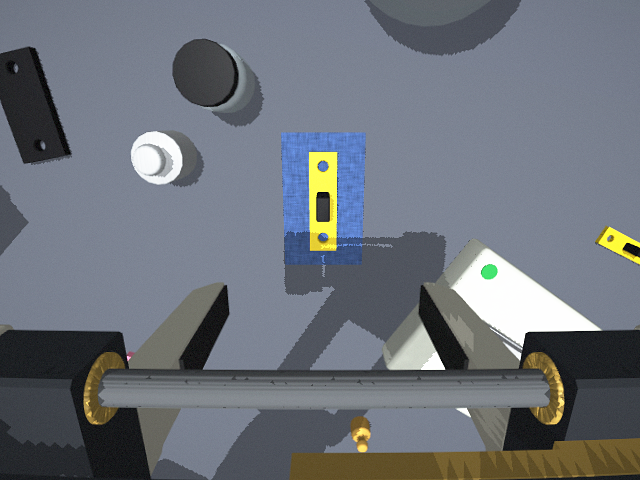

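View pics/t4.png

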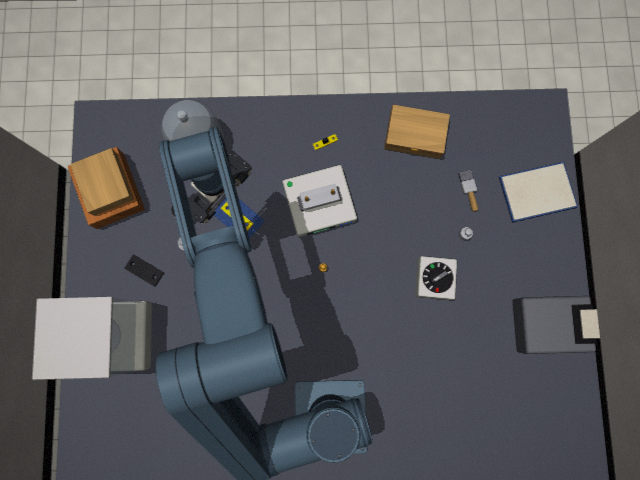

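Only the keeper is left, lying on the pad at wrist (323,207) with its holes at (323,166) and (323,238). The top view shows the bench clear of steel plates, and the three are stacked on the pins at (320,196). Now the keeper goes back.

Run:
```python
from h import *
np.set_printoptions(precision=2,suppress=True)
pc,pa=(644.97,14.58),1.8165
x,y,a=holes(607.4,272,.84,z=9)
robot.move_gripper(.6)
go(x,y,50,a,True); t=go(x,y,13,a,True,speed=40,f_stop=8); print('down',t)
robot.move_gripper(0.); robot.sleep(.2); print('w',robot.current_gripper_width()*93)
go(x,y,160,a,True); print('w',robot.current_gripper_width()*93)
go(*pc,160,pa); robot.sleep(.3); go(*pc,134,pa,True,speed=60); robot.sleep(.3)
t=go(*pc,117,pa,True,speed=20,f_stop=4); print('tip',t,robot.current_tcp_pos(),robot.current_contact_force())
if not t:
    t=go(*pc,98,pa,True,speed=30,f_stop=8); print('seat',t,robot.current_tcp_pos(),robot.current_contact_force(),robot.current_t())
```

```text
Traceback (most recent call last):
  File "h.py", line 63, in holes
    if not c: raise RuntimeError(f'no hole at {P} {st}')
              ^^^^^^^^^^^^^^^^^^^^^^^^^^^^^^^^^^^^^^^^^^
RuntimeError: no hole at [323.41 182.85] [[   0    0   35   35 1225]]
```

```bash
sed -i "s/def holes(x,y,a,z=10):/def holes(x,y,a,z=10,red=False):/; s/\.max(2)\.astype(int)$/.max(2).astype(int) if not red else d['img'][...,2].astype(int)/" h.py
python3 - <<'E'
from h import *
np.set_printoptions(precision=2,suppress=True)
pc,pa=(644.97,14.58),1.8165
x,y,a=holes(607.4,272,.84,z=9,red=True)
robot.move_gripper(.6)
go(x,y,50,a,True); t=go(x,y,13,a,True,speed=40,f_stop=8); print('down',t)
robot.move_gripper(0.); robot.sleep(.2); print('w',robot.current_gripper_width()*93)
go(x,y,160,a,True); print('w',robot.current_gripper_width()*93)
go(*pc,160,pa); robot.sleep(.3); go(*pc,134,pa,True,speed=60); robot.sleep(.3)
t=go(*pc,117,pa,True,speed=20,f_stop=4); print('tip',t,robot.current_tcp_pos(),robot.current_contact_force())
if not t:
    t=go(*pc,98,pa,True,speed=30,f_stop=8); print('seat',t,robot.current_tcp_pos(),robot.current_contact_force(),robot.current_t())
E
```

```text
hole px [323.6  181.75] area 201 [16 16]
hole px [323.59 281.73] area 162 [15 14]
plate 607.5515362987074 272.58991122847374 0.8401862967075604 span 79.54831388826479
hole px [323.93 182.49] area 198 [17 16]
hole px [323.95 282.37] area 166 [15 14]
plate 607.5395991901407 272.5868624288112 0.8408786664390322 span 79.56032984758453
down False
w 14.157935670982067
w 14.111823126160692
tip False [645.09  14.58 117.14] [-0.36 -0.92 -0.77]
seat True [644.91  14.59 102.77] [-0.72 -0.15  4.08] 67.0083
```

Run:
```python
from h import *
np.set_printoptions(precision=2,suppress=True)
pc,pa=(644.97,14.58),yaw_for(644.97,14.58,1.8165)
robot.move_gripper(.5); robot.sleep(.2); go(*pc,240,pa,True)
robot.sleep(.3); d=snap('wrist'); A=d['img'][110:330,210:440]
a=yaw_for(397.5,-327.8,-.121); print(a)
robot.move_gripper(1.0)
go(397.5,-327.8,215,a); robot.sleep(.4); d=snap('wrist','w5.png'); print(w2px(d,[[397.5,-327.8,92],[397.5,-327.8,55]]))
d2=snap('scene'); B=d2['img'][210:340,220:360]
cv2.imwrite('pics/c5.png',np.hstack([cv2.resize(A,(400,400)),cv2.resize(B,(400,400))]))
```

```text
-0.121
[[323.62 229.95]
 [323.6  218.71]]
```

View pics/c5.png

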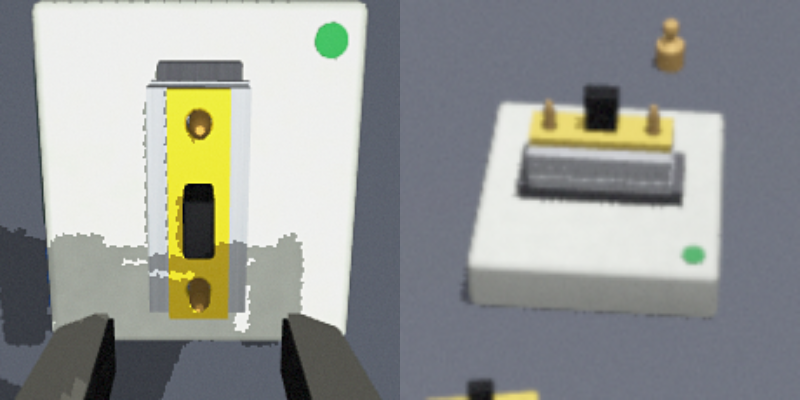

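View pics/w5.png

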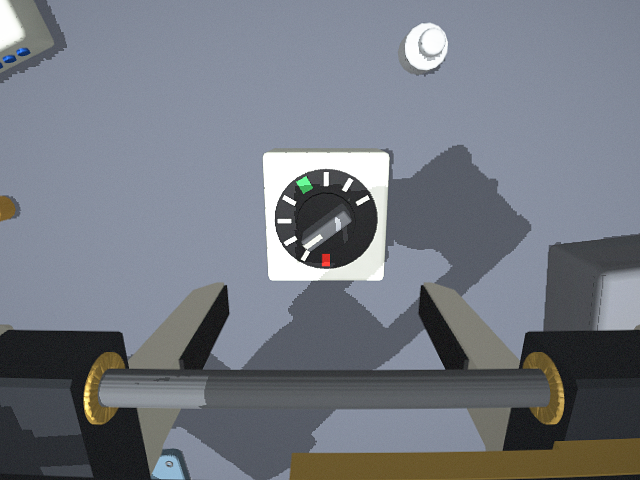

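The keeper lies flat on the three plates, pins through both holes. The dial in the wrist view has red at (326,260) and green at (303,185). The pointer end of the bar is at (310,242), which is about step 2, so it needs three clicks clockwise. I'll locate the centre and the bar.

Run:
```python
from h import *
np.set_printoptions(precision=3,suppress=True)
d=snap('wrist'); h=hsv(d); sub=np.zeros((480,640),bool); sub[140:290,250:400]=1
H,S,V=h[...,0],h[...,1],h[...,2]
for r in rect(d,sub&(V>140)&(S<40),55,6000,20000): print('box',np.array(r))
dk=(sub&(V<60)).astype(np.uint8)
for c in cv2.findContours(dk,cv2.RETR_EXTERNAL,cv2.CHAIN_APPROX_NONE)[0]:
    if len(c)>100:
        w=px2w(d,c.reshape(-1,2),55)[:,:2].astype(np.float32); print('disc',cv2.minEnclosingCircle(w),cv2.fitEllipse(w))
def cen(m,z): ii=np.argwhere(sub&m)[:,::-1]; return px2w(d,ii.mean(0),z)[0,:2],len(ii)
print('red',cen(((H<8)|(H>172))&(S>150)&(V>90),55)); print('green',cen((H>45)&(H<80)&(S>100),55))
s=np.zeros_like(sub); s[195:255,295:360]=1
for lo in(60,75,90):
  for r in rect(d,s&(V>lo)&(S<60),92,250,900): print('bar',lo,np.array(r))
cv2.imwrite('pics/c6.png',cv2.resize(d['img'][160:275,265:390],None,fx=5,fy=5,interpolation=cv2.INTER_NEAREST))
```

```text
box [ 397.171 -328.769  141.111  136.784    1.45 ]
disc ((392.44195556640625, -331.75555419921875), 44.6561164855957) ((390.9984130859375, -334.36846923828125), (76.67787170410156, 79.43730926513672), 2.079497814178467)
red (array([ 358.722, -325.013]), 96)
green (array([ 429.929, -314.774]), 176)
bar 75 [ 395.133 -327.305   48.242   12.498   -1.011]
bar 90 [ 395.019 -327.307   48.14    12.21    -1.009]
```

View pics/c6.png

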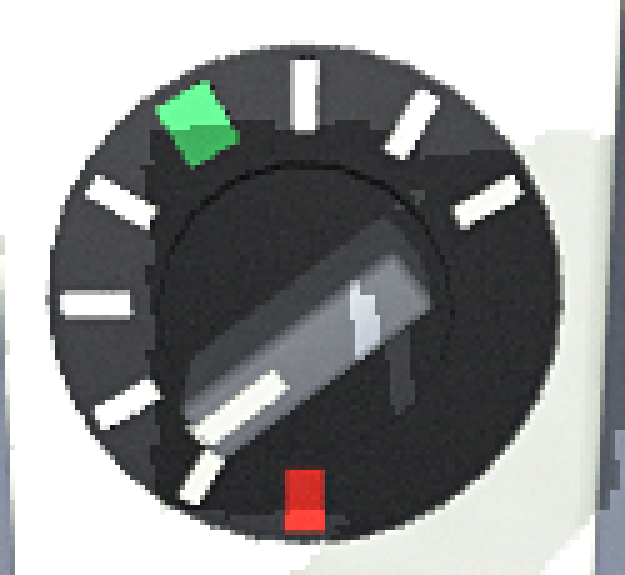

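Run:
```python
from h import *
np.set_printoptions(precision=3,suppress=True)
d=snap('wrist')
f=lambda q,z: px2w(d,np.array(q)/5+[265,160]-.4,z)[:,:2]
an=lambda p,q: np.arctan2(*(p-q)[::-1])
m=f([[305,502],[201,478],[127,405],[96,303],[120,202],[197,124],[305,94],[413,124],[488,201]],55)
c=cv2.fitEllipse(m.astype(np.float32)); print('circ',c, 'lsq',np.linalg.lstsq(np.c_[2*m,np.ones(9)],(m**2).sum(1),rcond=None)[0][:2])
c0=np.array(c[0]); print('mark angles',[round(float(np.degrees(an(p,c0))),1) for p in m])
b=f([[395,255],[432,303],[225,455],[187,420]],92); print(b,b.mean(0),'edges',np.degrees([an(b[2],b[1]),an(b[3],b[0])]))
s=f([[200,432],[280,378]],92); print('stripe',np.degrees(an(s[0],s[1])))
```

```text
circ ((395.4075622558594, -329.3551025390625), (74.37677764892578, 75.23757934570312), 73.06282806396484) lsq [ 395.333 -329.49 ]
mark angles [173.5, 143.2, 113.4, 82.5, 53.1, 23.0, -7.1, -37.1, -66.7]
[[ 411.098 -345.455]
 [ 402.661 -350.457]
 [ 381.4   -314.586]
 [ 388.051 -309.279]] [ 395.803 -329.944] edges [120.656 122.501]
stripe 118.19422592402583
```

Run:
```python
from h import *
np.set_printoptions(precision=3,suppress=True)
x,y=395.5,-329.5; r=np.radians
robot.move_gripper(.45)
go(x,y,130,r(118.5)); print(go(x,y,65,r(118.5),True,speed=60,f_stop=8),robot.current_tcp_pos())
robot.move_gripper(0.); robot.sleep(.2); print('w',robot.current_gripper_width()*93,robot.current_contact_force())
for t in np.linspace(118.5,23.3,9)[1:]:
    go(x,y,65,r(t)); print(round(t),robot.current_contact_force(),robot.current_ft_torque()[2])
robot.sleep(.3); print(robot.current_contact_force(),robot.current_eef_rot())
robot.move_gripper(.45); robot.sleep(.3); go(x,y,150,r(23.3),True)
a=-.121; robot.move_gripper(1.); go(397.5,-327.8,215,a); robot.sleep(.4); d=snap('wrist','w7.png')
cv2.imwrite('pics/c7.png',cv2.resize(d['img'][160:275,265:390],None,fx=4,fy=4,interpolation=cv2.INTER_NEAREST)); print(robot.current_t())
```

```text
False [ 395.713 -329.785   65.383]
w 12.091167342380825 [5.042 2.295 0.854]
107 [4.512 2.738 0.259] 0.014006949772051861
95 [ 5.501  1.709 -0.789] 0.04186225867225107
83 [ 6.236  1.502 -0.316] 0.03675667005874396
71 [ 6.143  1.917 -1.429] -0.09090323552604065
59 [6.995 2.712 0.069] -0.21131276759478113
47 [5.054 2.289 0.206] 0.18968099085615048
35 [5.246 1.9   0.305] 0.061134462304152815
23 [5.174 2.416 0.07 ] -0.04303835850322871
[ 5.642  2.088 -1.029] [ 3.141 -0.002  0.406]
83.8083
```

View pics/c7.png

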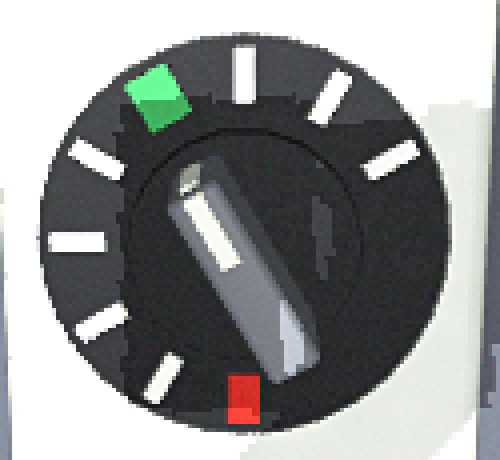

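The pointer stripe at crop (190,195) points at the green mark (158,97), so the dial is on step 5. One last overview.

Run:
```python
from h import *
robot.move_j([-1.443, 0.259, 1.535, 0, 1.348, -0.203]); robot.sleep(.5)
A=snap('top')['img'][120:300,120:500]; B=snap('scene')['img'][150:360,130:510]
cv2.imwrite('pics/fin.png',np.vstack([cv2.resize(A,(620,290)),cv2.resize(B,(620,300))]))
```

```text
(no output)
```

View pics/fin.png

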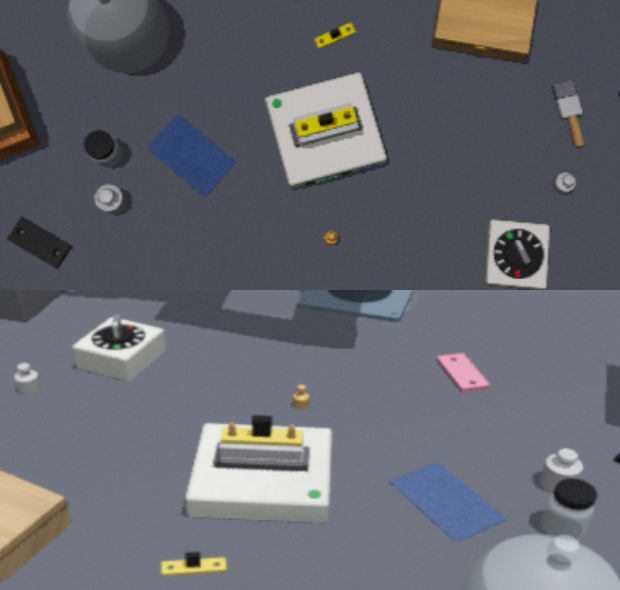

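The overview shows the stack and keeper seated on the carrier, the dial on green and the bystanders where they stood. Handing in.

```bash
python3 -c "
from bench import robot
print(robot.hand_in())"
```

```text
the job is handed in; nothing more can be done
None
```

I handed the job in: all three steel plates on the bench are stacked on the pins with the keeper on top, and the dial is at step 5; the hand-in returned no verdict.

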